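# Lock the cigar-mould press with its pin

## Robot

A 7-joint arm with a two-finger parallel gripper is mounted at the origin on the work surface. World frame = base frame: x ahead of the robot, y to its left, z up, the work surface at z = 0. Lengths are in mm, angles in rad, forces in N, time in s.
With the tool pointing down it reaches from about 425 to 800 mm from the base axis. Payload 8.3 kg.
Tool frame: the origin (TCP) lies at the very end of the fingers, on their centre line; the grasp point (between the pads) lies 19 mm behind it; z points along the fingers, y is the line along which they close (so a half turn about z gives the same grasp; the last joint's range is limited). The gripper opens to 85 mm and grips with 20 to 120 N. Pads are 22 mm wide; open, the fingers measure 114 mm over their backs; the gripper's body (76 mm by 85 mm) begins 54 mm behind the grasp point. The pads swing forward as they close: fully open they stand 13 mm farther back than shut.
Start: joints at [-1.307, 0.383, 0.016, 1.37, -0.006, 1.388, -0.046], TCP at [200.582, 591.921, 231.279] pointing down, gripper open.
Joint ranges: [-2.95, 2.95], [-0.25, 2.06], [-1.52, 1.56], [0.18, 2.33], [-1.44, 4.58], [0.02, 2.06], [-3.01, 3.01]. Speed limits (rad/s): [2.39, 2.39, 3.01, 3.01, 3.14, 3.14, 3.14].

## Interface

Orientations are given as a rotation vector (axis times angle).
In Python, from station import ctrl, optics, models gives the robot as it stands.
- The arm moves only by the tool arm_command, never from a script. Its argument "series" is a list of rows, each a list of 3 entries, a list of its own where there are three numbers: the opening, from 0 (shut) to 1 (fully open), then the shift along the world's x, y, z in mm, then the turn about the world's z in rad. In form: [[fingers, [x, y, z], turn], ...]. A call has 1 to 20 rows; each row shifts and turns the commanded pose from where the row before left it; what a row does not reach is not made up. A row lasts 1/8 s, in which the tool goes at most 62.5 mm and 10.7 degrees, less where a joint would pass 70% of its speed; a pose out of reach is approached as far as the arm can. A call is refused whole if a number of a shift passes 62.5 or a number of a turn 0.188, either way. A call with a gripper value outside its range is refused whole. The fingers move at their own pace and stop on an object; the grip force is fixed at half the most. Time passes only in rows, so rows that do not move let the fingers close. It gives the time, the measured TCP pose, the force, the opening and the grip force at its end, in the units of the state.
- ctrl.read_state(): the state, without advancing time (a new reading comes with each control period).
- optics.capture(name): name is "scene" or "side" or "wrist"; returns the picture (480x640x3 uint8, red, green, blue); there is no depth.
- optics.camera_params(name): a dict with "K" (3x3 intrinsics, pixels), "extrinsics" (4x4, takes a point from camera to world coordinates); the wrist camera has in their place "hand_eye" (4x4, takes a point from camera to tool coordinates, whose origin is the TCP and whose axes are the flange's). Camera axes: x right, y up, looking along -z (the intrinsics and any distortion apply to the point x, -y, -z); pixel columns grow to the right and rows downward; lengths in mm; the calibration is good to about 2 mm. A picture is of the moment at which its call begins: read the wrist's pose just before it. camera_params takes no time and is no camera call.
- ctrl.job_done(): hands the job in; it is judged then, once.
Trained networks look in the newest picture that a camera, given by its name, has taken for a name from the list of things; names that differ only in an ending like _2 or _b are one class to them, and where a whole thing is asked for, a point or a joint stands for the part that bears it (a point fixed in the world has none). Each returns a list of dicts, best first, with "p" (0 to 1); they miss things now and then, are a little off and sometimes report something else, mostly with a low value. They report only what shows in the picture. A call takes as long as a camera call. They do not tell look-alikes from the thing itself.
- models.recognise(camera, label): "point" ([column, row] in pixels, amid what is visible of it).
The state is a dict: "time_s": time; "qpos": joint angles; "joint_vel": joint speeds; "joint_torque": joint torques, N m; "eef_pos": TCP position; "eef_rot": TCP orientation; "force": force on the tool from outside, world axes, zero at the start; "moment": the same for the moment, N m; "opening": finger opening in mm; "grasp_force": force on a finger pad.
Only numpy, scipy, OpenCV 4.12 (cv2) and the standard library are available. Lean on these libraries where they do the work, as an engineer would, in place of code of your own. Each camera call takes 0.05 s, during which the arm holds its last target. There are 200 camera calls.

## Task

Lock the mould press: swing its hand lever up towards upright until the hole in the locking plate lines up with the pin's hole, then push the locking pin fully home through the plate and the cheek behind it, so that its head sits against the guide block. The fit differs from press to press, so feel for it with the pin. Leave the jar, the steel tube and the spare mould half alone.

Things in the scene. Friction and masses are not known exactly. Their poses are not given: they have to be found in the camera images.
- press: The mould press, fixed to the bench: wooden bed (x -140..160, y -290..120, top at z 20 mm), on its -y part a dark wooden mould under a platen and cross shaft, on its +y part lever and pin. Origin on the bench top straight below the lever's pivot, z up. In its frame, along the pin's axis from +y to -y: guide block y 74..14 mm, gap, lever's locking plate y 4..-4, gap, fixed steel cheek y -8..-24.
- pivot (a point): Lever's pivot, a horizontal axis along the press's y; press frame (0, 0, 110) mm.
- guide_mouth (a point): Centre of the outer (+y) face of the pin's fixed guide block, where the pin's head must come to rest; press frame (75, 74, 110) mm. Steel block of 44 x 44 mm section with a 13 mm bore along y, parallel to the pivot; nothing stands above it or beyond its +y face but the pin.
- cheek_hole (a point): Mouth of the 15 mm hole in the fixed cheek behind the locking plate, in line with the guide; press frame (75, -8, 110) mm. Axes as the press. The cheek's top is at z 150 mm.
- lever (a joint): Hand lever's angle, rad: 0 upright, negative leans to the press's +x (away from the robot), positive to -x; limits -0.8, 0.35; starts -0.55 to -0.3. No stop or click, stays where left, 4 to 7 N at the grip moves it. It carries an 8 mm steel locking plate with one 14 mm hole 75 mm from the pivot, clamped on by hand: hole and pin meet at a lever angle within 0.11 of 0, which no reading here shows.
- lever_grip (a point): Point on the centre line of the lever's grip, 115 mm from the pivot, at press y = 4 mm. The grip is a round light-wood rod of 24 mm diameter from 80 to 150 mm from the pivot, on a flat steel bar, standing free on all sides.
- pin: Loose steel locking pin waiting in the guide: 12 mm shank 105 mm long, round nose, black head 26 mm across, 12 mm thick. Origin on the axis under the head, shank along its -y. Origin at press y 112..119 mm at start, 109 with the nose on the plate, 74 home. Blocked at about 109..104 if the hole is over some 3 mm (0.04 rad of lever) off; nearer, a push of up to 20 N works nose and lever into line.
- jar: White plastic jar, 60 mm in diameter, 85 mm tall, a bystander standing beside the press; origin under its centre.
- tube: Short steel tube standing on end, 30 mm in diameter, 70 mm tall, a bystander; origin under its centre.
- mouldhalf: Spare dark wooden mould half lying on the bench, 160 x 60 x 28 mm, a bystander; origin under its centre.
Things that resemble listed ones, but are neither listed nor needed, are in the scene too. Leave any red or turquoise look-alike of the pin alone.

How it is judged:
By the outcome, as a careful person would: the job done as asked, in the order asked, and still so for the second after the job is handed in, with the robot touching nothing.
It also fails if it takes over 72 s, if anything falls off the work surface, if the arm or the gripper's body presses on something with over 40 N, if the wrist force passes 120 N, or if a joint passes its speed limit or range.

## Working session

There is one attempt and no reset: what is moved stays moved. The work goes in short steps, Python scripts to look and compute and a tool call to move; the robot and the scene stay as the last step left them, time stands still between calls to the robot, and variables do not carry over. Pictures are saved under pics/ and viewed, at most 10 in all, crops included, and the job is handed in when it is done.

Besides the shell and the picture viewer there is one more tool, called by a JSON object that holds its "method" and its "body", one argument or row to a line. arm_command: Moves the arm, as the interface text tells. Its arguments: {"type":"object","properties":{"series":{"type":"array"}},"required":["series"]}

```bash
ls; mkdir -p pics; python3 - <<'E'
from station import ctrl, optics, models
import cv2
s=ctrl.read_state();print({k:s[k] for k in('time_s','eef_pos','eef_rot','force','opening')})
for c in('scene','side'):
    im=optics.capture(c);cv2.imwrite(f'pics/{c}0.png',im[:,:,::-1])
    p=optics.camera_params(c);print(c,p)
    for n in('press','lever_grip','pin','guide_mouth','jar','tube','mouldhalf'):
        try:print(n,models.recognise(c,n)[:4])
        except Exception as e:print(n,e)
E
```

```text
pics
{'time_s': 0.0, 'eef_pos': array([200.39709596, 591.45237922, 230.23784864]), 'eef_rot': array([-0.5108146 , -3.09950089,  0.00313861]), 'force': array([-0.30973091, -0.02848773,  0.01333343]), 'opening': 85.16518976185745}
scene {'K': array([[561.41119296,   0.        , 320.22334523],
       [  0.        , 561.41119296, 230.6380157 ],
       [  0.        ,   0.        ,   1.        ]]), 'extrinsics': array([[-8.22890196e-01, -4.22040320e-01,  3.80438816e-01,
         9.47425082e+02],
       [ 5.68094716e-01, -6.24016430e-01,  5.36536941e-01,
         6.08234024e+02],
       [ 1.09598500e-02,  6.57636270e-01,  7.53255878e-01,
         8.24683373e+02],
       [ 0.00000000e+00,  0.00000000e+00,  0.00000000e+00,
         1.00000000e+00]])}
press [{'point': [336.1, 174.0], 'p': 0.64}, {'point': [311.2, 193.6], 'p': 0.56}]
lever_grip [{'point': [334.6, 174.2], 'p': 0.94}, {'point': [313.2, 190.0], 'p': 0.28}]
pin [{'point': [343.9, 361.6], 'p': 0.65}, {'point': [220.7, 362.6], 'p': 0.65}, {'point': [373.7, 224.3], 'p': 0.52}, {'point': [310.2, 190.5], 'p': 0.5}]
guide_mouth [{'point'
[... 390 characters left out ...]
.21612534e-01,
         4.69329230e+02],
       [-3.06748278e-01, -6.56052901e-01,  6.89565141e-01,
         6.25257113e+02],
       [ 8.61895069e-04,  7.24300667e-01,  6.89483720e-01,
         6.26424233e+02],
       [ 0.00000000e+00,  0.00000000e+00,  0.00000000e+00,
         1.00000000e+00]])}
press [{'point': [420.4, 236.8], 'p': 0.79}]
lever_grip [{'point': [422.0, 213.9], 'p': 0.83}]
pin [{'point': [269.2, 356.5], 'p': 0.85}, {'point': [395.5, 276.1], 'p': 0.77}, {'point': [203.7, 278.0], 'p': 0.59}]
guide_mouth [{'point': [421.2, 240.0], 'p': 0.95}, {'point': [398.0, 412.1], 'p': 0.37}]
jar []
tube [{'point': [316.3, 255.2], 'p': 0.59}]
mouldhalf [{'point': [397.8, 411.6], 'p': 0.57}]
```

View pics/scene0.png

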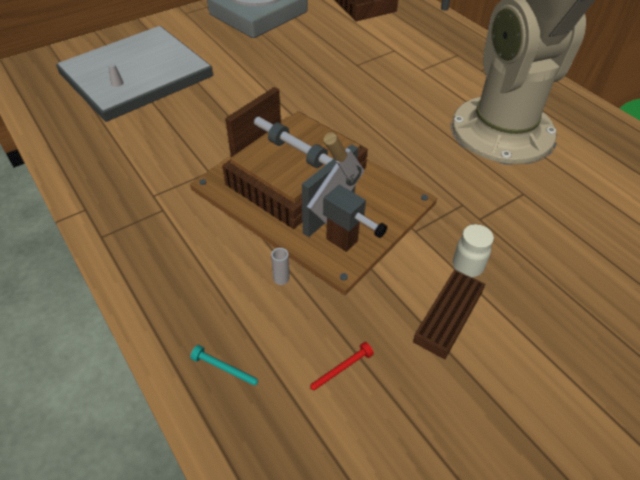

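View pics/side0.png

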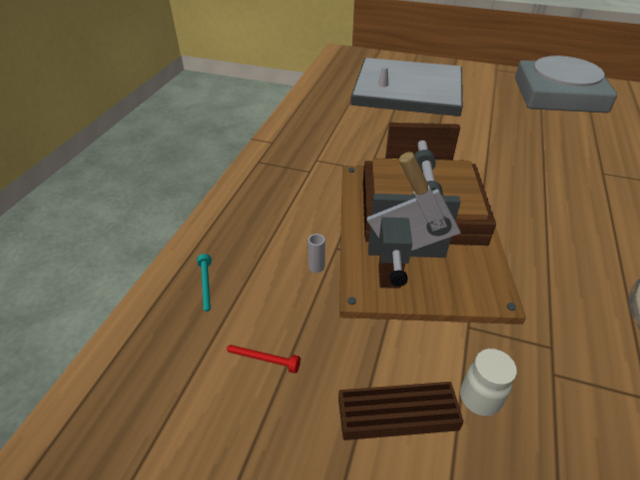

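The scene picture shows the press at about (320,190). The lever grip is at (335,147), leaning to +x, and the black pin head is at (380,230). In the side picture the head is at (398,278) and the grip at (413,172).

There are three pin candidates:
- Black-headed steel pin in the guide, scene (380,230): this fits the description.
- Turquoise pin lying on the bench, (225,365): look-alike.
- Red pin lying on the bench, (343,365): look-alike.

Next I'll fit the press pose from the bed corners and the head, and check it with an overlay crop.

```bash
cat > h.py <<'E'
import numpy as np, cv2
from station import ctrl, optics, models
from scipy.optimize import least_squares
from scipy.spatial.transform import Rotation as R
def proj(c,P,T=None):
    p=optics.camera_params(c)
    E=p['extrinsics'] if T is None else T@p['hand_eye']
    q=(np.atleast_2d(P)-E[:3,3])@E[:3,:3]
    q=q*[1,-1,-1]; u=q@p['K'].T
    return u[:,:2]/u[:,2:]
def p2w(v,P):
    c,s=np.cos(v[2]),np.sin(v[2]); P=np.atleast_2d(P).astype(float)
    return np.c_[v[0]+c*P[:,0]-s*P[:,1], v[1]+s*P[:,0]+c*P[:,1], P[:,2]]
def grip(t,r,y=4): return [-r*np.sin(t),y,110+r*np.cos(t)]
def toolT():
    s=ctrl.read_state();T=np.eye(4);T[:3,:3]=R.from_rotvec(s['eef_rot']).as_matrix();T[:3,3]=s['eef_pos'];return T
E
cat > fit.py <<'E'
from h import *
O={'scene':[((160,120,20),(345,284)),((-140,120,20),(436,203)),((160,-290,20),(192,184))],
   'side':[((160,120,20),(342,309)),((-140,120,20),(523,310)),((160,-290,20),(345,166))]}
H={'scene':(381,230),'side':(399,279)}; G={'scene':(331,137),'side':(406,157)}
def f(v):
    r=[]
    for c in O:
        r+=list((proj(c,p2w(v,[a for a,_ in O[c]]))-[b for _,b in O[c]]).ravel())
        r+=list((proj(c,p2w(v,[75,v[4]+12,110]))-H[c]).ravel())
        r+=list((proj(c,p2w(v,[grip(v[3],150)]))-G[c]).ravel())
    return r
s=least_squares(f,[500,200,0,-.4,115],loss='soft_l1');v=s.x
print(v.round(3),np.round(f(v),1))
np.save('v.npy',v)
print('grip115',p2w(v,[grip(v[3],115)]),'head',p2w(v,[75,v[4],110]),'mouth',p2w(v,[75,74,110]))
pts=[(160,120,20),(-140,120,20),(160,-290,20),(-140,-290,20),(53,74,88),(97,74,88),(53,74,132),(97,74,132),(53,14,132),(97,14,132),(75,v[4]+12,110),(75,74,110),(0,4,110),grip(v[3],80),grip(v[3],150)]
out=[]
for c,(x,y,w,h) in {'scene':(190,110,250,190),'side':(330,120,200,200)}.items():
    im=cv2.imread(f'pics/{c}0.png');k=400/w
    cr=cv2.resize(im[y:y+h,x:x+w],None,fx=k,fy=k,interpolation=cv2.INTER_CUBIC)
    for p in proj(c,p2w(v,pts)): cv2.circle(cr,tuple(int(a) for a in (p-[x,y])*k),2,(0,255,0),-1)
    cr=cr[:400];out.append(cv2.copyMakeBorder(cr,0,400-len(cr),0,0,0))
cv2.imwrite('pics/fit.png',np.hstack(out))
E
python3 fit.py
```

```text
[ 4.58423e+02  1.46880e+01  2.58000e-01 -4.97000e-01  1.15092e+02] [ 0.1  5.5  2.7 -5.9 -2.3 -2.4  1.2 -0.1 -1.3  0.1 -2.2  0.4  4.1  7.5
 -0.8 -1.7  0.1 -0.9  0.2 -1.3]
grip115 [[510.4567774   32.55036578 211.06621191]] head [[501.58663694 145.10227141 110.        ]] mouth [[512.06753113 105.36971503 110.        ]]
```

View pics/fit.png

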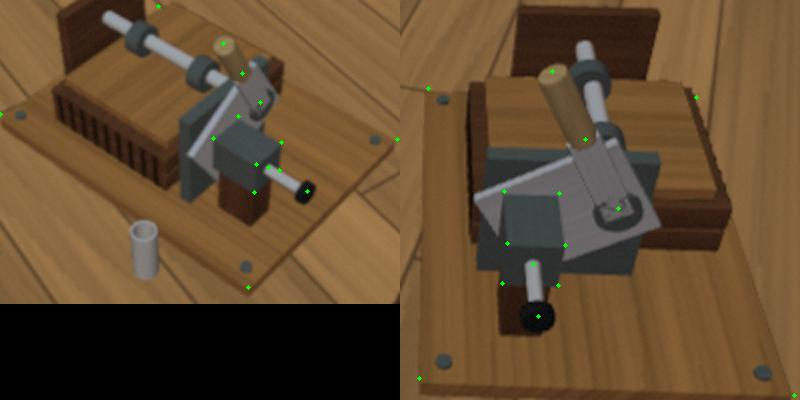

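Crop: black head at crop (307,190) left and (537,316) right, on a steel shank that enters the dark guide block, so this is the pin to use. I'll refine the fit with the block corners and corrected bed corners.

```bash
python3 - <<'E'
s=open('fit.py').read()
s=s[:s.index("O={")]+'''O={'scene':[((160,120,20),(344,287)),((-140,120,20),(434,199)),((53,74,132),(353.5,213)),((97,14,132),(335-12,197)),((53,14,132),(365,203.5))],
 'side':[((160,120,20),(340,311)),((-140,120,20),(525,315)),((160,-290,20),(343,166)),((97,74,132),(381.5,241.5)),((53,74,132),(412,241.5)),((97,14,132),(383,217.5)),((53,14,132),(408,218))]}
O['scene'].pop(3);O['scene'].pop(2);O['scene'].pop(2)
'''+s[s.index("H={"):]
open('fit.py','w').write(s)
E
python3 fit.py
```

```text
[4.60496e+02 1.47690e+01 2.67000e-01 6.40399e+02 1.14871e+02] [ 1.2  3.1  3.7 -2.   0.9  0.2 -1.4 -0.1 -0.8 -1.2  1.2  1.7 -0.8 -1.5
  1.5  0.4  0.   1.3 -1.9 -1.4  0.4 -1.1 -0.5 -1.   0.  -1.7]
grip115 [[511.21280028  32.76914341 211.7094672 ]] head [[502.57564837 145.34272387 110.        ]] mouth [[513.34560433 105.9164822  110.        ]]
```

View pics/fit.png

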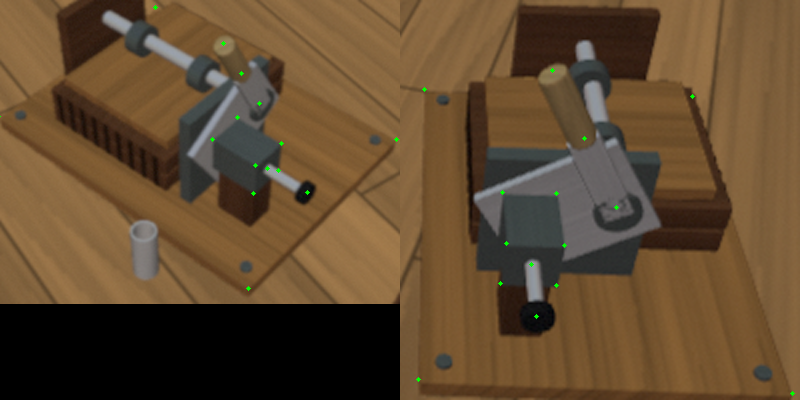

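{"method": "arm_command", "body": {
  "series": [
    [1,[0,0,50],0],
    [1,[0,0,50],0],
    [1,[19.7,-34.8,0],0.037],
    [1,[19.7,-34.8,0],0.037],
    [1,[19.7,-34.8,0],0.037],
    [1,[19.7,-34.8,0],0.037],
    [1,[19.7,-34.8,0],0.037],
    [1,[19.7,-34.8,0],0.037],
    [1,[19.7,-34.8,0],0.037],
    [1,[19.7,-34.8,0],0.037],
    [1,[19.7,-34.8,0],0.037],
    [1,[19.7,-34.8,0],0.037],
    [1,[19.7,-34.8,0],0.037],
    [1,[19.7,-34.8,0],0.037],
    [1,[19.7,-34.8,0],0.037],
    [1,[19.7,-34.8,0],0.037],
    [1,[19.7,-34.8,0],0.037],
    [1,[19.7,-34.8,0],0.037],
    [1,[0,0,0],0],
    [1,[0,0,0],0]
  ]
}}

```text
time_s: 3.3
eef_pos: [515.6, 35.8, 331.2]
eef_rot: [0.415, -3.114, -0.001]
force: [0.4, 0.1, -0.4]
opening: 85.6
grasp_force: 0.0
```

```bash
cat > look.py <<'E'
from h import *
import sys
v=np.load('v.npy');v[3]=float(sys.argv[2]) if len(sys.argv)>2 else -.486
s=ctrl.read_state();T=toolT();im=optics.capture('wrist')[:,:,::-1].copy()
print('t',s['time_s'],s['eef_pos'].round(1),'q',s['qpos'].round(2),'tool y',T[:3,1].round(3),'want',np.round([-np.sin(v[2]),np.cos(v[2]),0],3))
for p in proj('wrist',p2w(v,[grip(v[3],150),grip(v[3],80),(75,v[4]+12,110),(75,74,110),(53,14,132),(97,14,132),(53,74,132),(97,74,132),(0,4,110)]),T): cv2.circle(im,tuple(int(a) for a in p),3,(0,255,0),-1)
print(models.recognise('wrist','lever_grip')[:2],models.recognise('wrist','pin')[:2])
cv2.imwrite(f'pics/{sys.argv[1]}.png',im)
E
python3 look.py w1
```

```text
t 3.3 [515.6  35.8 331.2] q [-0.59  0.12  0.52  1.5  -0.06  1.54  1.76] tool y [-0.262  0.965  0.   ] want [-0.264  0.965  0.   ]
[{'point': [323.5, 207.6], 'p': 0.93}] [{'point': [357.7, 414.0], 'p': 0.84}, {'point': [436.6, 216.3], 'p': 0.83}]
```

View pics/w1.png

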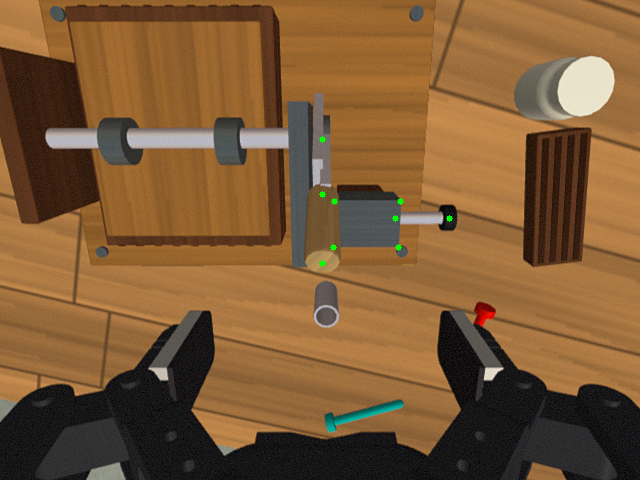

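The wrist view agrees with the fit: grip end at (322,262), block at (370,218), black pin head at (449,218). Now I'll descend onto the grip.

{"method": "arm_command", "body": {
  "series": [
    [1,[0,-1.8,-40],0],
    [1,[0,0,-40],0],
    [1,[0,0,-30],0],
    [1,[0,0,-19],0],
    [1,[0,0,0],0],
    [0,[0,0,0],0],
    [0,[0,0,0],0],
    [0,[0,0,0],0],
    [0,[0,0,0],0],
    [0,[0,0,0],0],
    [0,[0,0,0],0]
  ]
}}

```text
time_s: 4.82
eef_pos: [516.2, 33.5, 202.9]
eef_rot: [-0.416, 3.113, 0.0]
force: [-0.4, 0.9, 6.8]
opening: 22.7
grasp_force: 58.5
```

{"method": "arm_command", "body": {
  "series": [
    [0,[-4.6,-1.2,2.3],0],
    [0,[-4.6,-1.3,2.2],0],
    [0,[-4.6,-1.2,1.8],0],
    [0,[-4.5,-1.3,1.8],0],
    [0,[-4.7,-1.3,1.4],0],
    [0,[-4.8,-1.3,1.4],0],
    [0,[-4.7,-1.3,1],0],
    [0,[-4.8,-1.3,1],0],
    [0,[-4.8,-1.3,0.7],0],
    [0,[-4.8,-1.3,0.6],0],
    [0,[-4.8,-1.3,0.2],0],
    [0,[-4.9,-1.4,0.1],0],
    [0,[0,0,0],0],
    [0,[0,0,0],0]
  ]
}}

```text
time_s: 6.58
eef_pos: [459.7, 18.1, 216.8]
eef_rot: [-0.416, 3.113, -0.0]
force: [5.0, 2.0, -2.1]
opening: 22.8
grasp_force: 60.4
```

```bash
cat > ang.py <<'E'
from h import *
v=np.load('v.npy');s=ctrl.read_state();g=s['eef_pos']+19*toolT()[:3,2]
c,n=np.cos(v[2]),np.sin(v[2]);d=g-[v[0],v[1],0];x=c*d[0]+n*d[1];y=-n*d[0]+c*d[1]
print('t',s['time_s'],'tcp',s['eef_pos'].round(1),'press xyz grasp',np.round([x,y,d[2]],1),'angle',np.arctan2(-x,d[2]-110).round(4),'r',np.hypot(x,d[2]-110).round(1),'F',s['force'].round(1))
E
python3 ang.py; python3 look.py w2 0
```

```text
t 6.575 tcp [459.7  18.1 216.8] press xyz grasp [1.000e-01 3.400e+00 1.978e+02] angle -0.0013 r 87.8 F [ 5.   2.  -2.1]
t 6.575 [459.7  18.1 216.8] q [-0.6   0.02  0.5   1.84 -0.01  1.28  1.74] tool y [-0.263  0.965 -0.   ] want [-0.264  0.965  0.   ]
[{'point': [326.0, 341.1], 'p': 0.74}] [{'point': [476.6, 333.6], 'p': 0.58}, {'point': [226.6, 191.4], 'p': 0.33}]
```

View pics/w2.png

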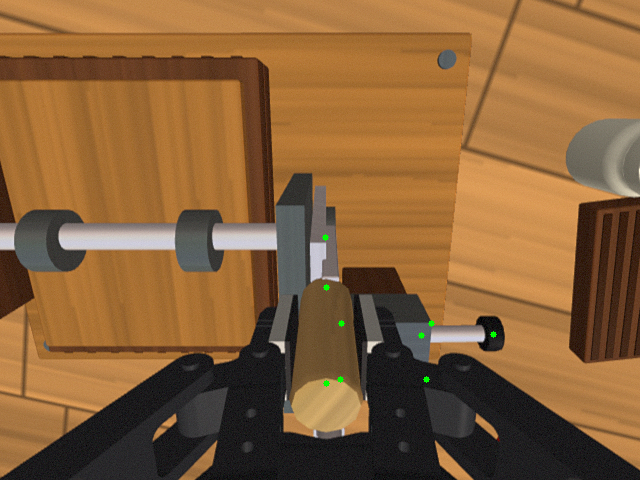

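```bash
sed -i "s/+19\*toolT/-19*toolT/" ang.py; python3 ang.py; python3 - <<'E'
from h import *
v=np.load('v.npy');T=toolT()
for a in(-.1,-.06,-.03,0,.03): print(a,proj('wrist',p2w(v,[grip(a,150),grip(a,115),grip(a,80)]),T).round(0).tolist())
im=cv2.imread('pics/w2.png')[150:450,220:520];cv2.imwrite('pics/w2c.png',cv2.resize(im,None,fx=2,fy=2))
o=[]
for c,(x,y,w,h) in {'scene':(290,90,110,165),'side':(370,120,110,165)}.items():
    im=optics.capture(c)[y:y+h,x:x+w,::-1].copy();k=400/w
    cr=cv2.resize(im,None,fx=k,fy=k,interpolation=cv2.INTER_CUBIC)
    for p in proj(c,p2w(v,[grip(0,150),grip(0,115),grip(0,80),(0,4,110),(75,4,110)])):cv2.circle(cr,tuple(int(a) for a in (p-[x,y])*k),3,(0,255,0),-1)
    o.append(cr)
cv2.imwrite('pics/sv.png',np.hstack(o))
E
```

```text
t 6.725 tcp [459.6  18.1 216.8] press xyz grasp [  0.    3.4 235.8] angle -0.0003 r 125.8 F [ 4.5  2.2 -2.3]
-0.1 [[327.0, 421.0], [326.0, 349.0], [326.0, 302.0]]
-0.06 [[327.0, 407.0], [326.0, 340.0], [326.0, 296.0]]
-0.03 [[327.0, 395.0], [326.0, 333.0], [326.0, 292.0]]
0 [[327.0, 383.0], [326.0, 325.0], [326.0, 287.0]]
0.03 [[327.0, 371.0], [326.0, 317.0], [326.0, 283.0]]
```

View pics/sv.png

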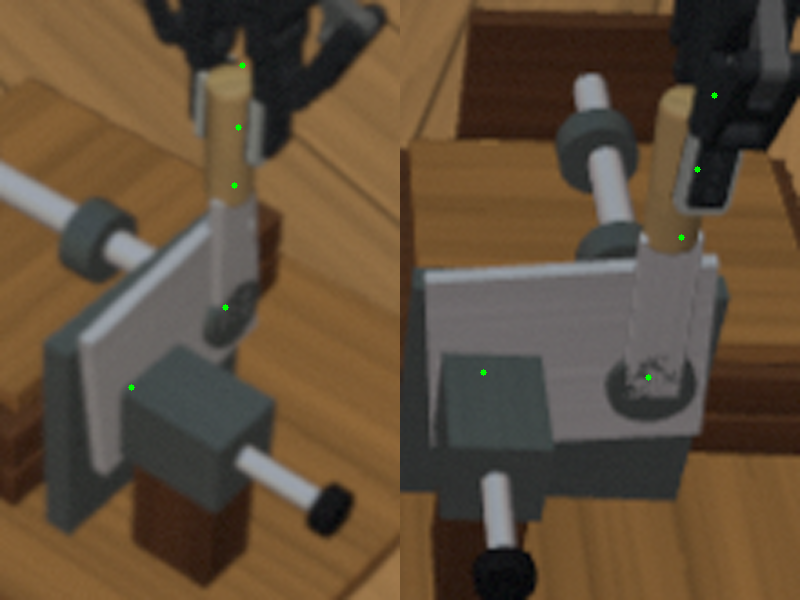

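The side view shows the rod end at crop (682,100), where upright would put it at (714,95), so the lever is still a few hundredths short. The plate edges are visible: top (425,275)-(718,260), bottom (430,445)-(700,433). I'll intersect those rays with the plate plane.

```bash
cat > ray.py <<'E'
from h import *
v=np.load('v.npy')
def onplane(c,uv,y):
    p=optics.camera_params(c);E=p['extrinsics'];K=p['K']
    d=np.array([(uv[0]-K[0,2])/K[0,0],-(uv[1]-K[1,2])/K[1,1],-1.])
    d=E[:3,:3]@d; n=np.array([-np.sin(v[2]),np.cos(v[2]),0]); o=np.array([v[0],v[1],0])
    P=E[:3,3]+d*((y-n@(E[:3,3]-o))/(n@d)); q=P-o
    return np.array([np.cos(v[2])*q[0]+np.sin(v[2])*q[1], P[2]])
E
python3 - <<'E'
from ray import *
k=400/110
def side(u): return (370+(u[0]-400)/k,120+u[1]/k)
def sc(u): return (290+u[0]/k,90+u[1]/k)
for n,f,c,a,b,y in [('top',side,'side',(425,278),(718,264),4),('bot',side,'side',(430,445),(700,433),4),('left',side,'side',(425,278),(430,445),4),('right',side,'side',(718,264),(700,433),4),
  ('rodL',side,'side',(662,100),(648,245),4),('barL',side,'side',(640,250),(628,380),6),('barR',side,'side',(704,240),(688,385),6),('scene top',sc,'scene',(82,340),(210,228),4),('sc left',sc,'scene',(82,340),(98,470),4),('rodR sc',sc,'scene',(252,90),(250,205),4),('rodL sc',sc,'scene',(208,80),(205,200),4)]:
    A,B=onplane(c,f(a),y),onplane(c,f(b),y);d=B-A;print(n,A.round(1),B.round(1),'tilt from x',np.arctan2(d[1],d[0]).round(3),'from z',np.arctan2(-d[0],d[1]).round(3))
E
```

```text
top [106.1 164.2] [-18.3 176.5] tilt from x 3.043 from z 1.473
bot [95.2 63. ] [-30.1  76.4] tilt from x 3.034 from z 1.464
left [106.1 164.2] [95.2 63. ] tilt from x -1.678 from z 3.035
right [-18.3 176.5] [-30.1  76.4] tilt from x -1.688 from z 3.024
rodL [ 20.1 257.5] [ 13.1 185.6] tilt from x -1.668 from z 3.045
barL [ 16.6 184.3] [  9.4 110.1] tilt from x -1.668 from z 3.045
barR [ -9.2 190.6] [-18.2 108.2] tilt from x -1.679 from z 3.034
scene top [112.2 169.4] [ 17.5 174.7] tilt from x 3.085 from z 1.514
sc left [112.2 169.4] [99.8 70.2] tilt from x -1.695 from z 3.017
rodR sc [ -8.7 241.3] [-14.7 168.4] tilt from x -1.653 from z 3.06
rodL sc [ 26.1 266.8] [ 23.  195.7] tilt from x -1.615 from z 3.098
```

{"method": "arm_command", "body": {
  "series": [
    [0,[-3.2,-0.9,0],0],
    [0,[-3.2,-0.9,0],0],
    [0,[-3.2,-0.9,0],0],
    [0,[0,0,0],0],
    [0,[0,0,0],0]
  ]
}}

```text
time_s: 7.45
eef_pos: [449.8, 15.4, 216.5]
eef_rot: [-0.416, 3.113, -0.0]
force: [5.0, 2.6, -4.1]
opening: 22.4
grasp_force: 60.2
```

```bash
python3 ang.py; python3 - <<'E'
from h import *
v=np.load('v.npy');T=toolT()
for a in(-.06,-.03,0,.03): print(a,proj('wrist',p2w(v,[grip(a,150)]),T).round(0).tolist())
w=optics.capture('wrist')[200:500,220:440,::-1];w=cv2.resize(w,(int(220*1.8),int(280*1.8)))
x,y=370,120
im=optics.capture('side')[y:y+140,x:x+110,::-1].copy();k=400/110
cr=cv2.resize(im,None,fx=k,fy=k,interpolation=cv2.INTER_CUBIC)[:504]
cv2.imwrite('pics/sv2.png',np.hstack([w,cv2.copyMakeBorder(cr,0,504-len(cr),0,0,0)]));print(w.shape,cr.shape)
E
```

```text
t 7.45 tcp [449.8  15.4 216.5] press xyz grasp [-10.1   3.4 235.5] angle 0.0807 r 125.9 F [ 5.   2.6 -4.1]
-0.06 [[327.0, 434.0]]
-0.03 [[327.0, 423.0]]
0 [[327.0, 411.0]]
0.03 [[327.0, 399.0]]
(504, 396, 3) (504, 400, 3)
```

View pics/sv2.png

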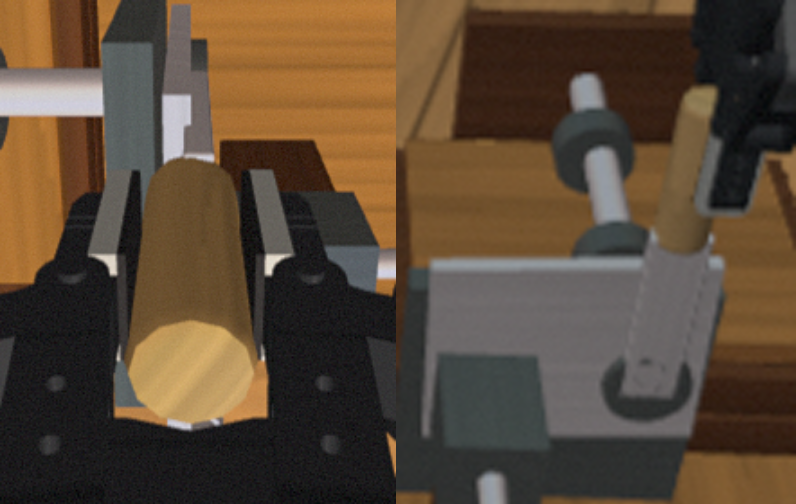

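```bash
python3 - <<'E'
from ray import *
k=400/110
side=lambda u:(370+(u[0]-396)/k,120+u[1]/k)
for n,a,b in [('top',(430,265),(720,265)),('bot',(424,434),(690,438)),('left',(430,265),(424,434)),('barL',(648,255),(623,395)),('rodL',(682,100),(659,235)),('barR',(712,245),(683,395)),('cheekbot',(396,488),(672,499))]:
    A,B=[onplane('side',side(u),-8 if n[0]=='c' else 4) for u in(a,b)];d=B-A;print(n,A.round(1),B.round(1),np.arctan2(d[1],d[0]).round(3),np.arctan2(-d[0],d[1]).round(3))
E
```

```text
top [102.8 171.6] [-20.9 176. ] 3.105 1.535
bot [96.8 70.2] [-27.9  73.1] 3.118 1.548
left [102.8 171.6] [96.8 70.2] -1.63 3.082
barL [ 10.5 180.3] [ 7.7 99.1] -1.605 3.107
rodL [ 10.7 257.8] [  7.8 191.1] -1.615 3.098
barR [-15.4 186.6] [-19.5 100.2] -1.619 3.094
cheekbot [106.1  20.8] [-31.2  19.4] -3.132 1.581
```

The lever now reads about -0.02 (wrist +0.01, side -0.04), and the plate looks square to it. I'll nudge it slightly, release, and go to the pin.

{"method": "arm_command", "body": {
  "series": [
    [0,[-2.9,-0.8,0],0],
    [0,[0,0,0],0],
    [0,[0,0,0],0],
    [1,[0,0,0],0],
    [1,[0,0,0],0],
    [1,[0,0,0],0],
    [1,[0,0,20],0],
    [1,[0,0,40],0],
    [1,[0,0,15],0],
    [0,[11,43.8,0],0],
    [0,[11,43.8,0],0],
    [0,[11,43.8,0],0],
    [0,[11,43.8,0],0],
    [0,[0,0,0],0],
    [0,[0,0,0],0]
  ]
}}

```text
time_s: 9.43
eef_pos: [490.6, 188.8, 291.3]
eef_rot: [0.415, -3.113, 0.002]
force: [-0.0, -0.9, 0.2]
opening: 0.0
grasp_force: 0.0
```

```bash
python3 - <<'E'
from ray import *
s=ctrl.read_state();print(s['time_s'],s['eef_pos'].round(1),s['opening'])
x,y=370,120;k=400/110
im=optics.capture('side')[y:y+165,x:x+110,::-1];a=cv2.resize(im,None,fx=k,fy=k,interpolation=cv2.INTER_CUBIC)
x,y=290,90
im=optics.capture('scene')[y:y+165,x:x+110,::-1];b=cv2.resize(im,None,fx=k,fy=k,interpolation=cv2.INTER_CUBIC)
cv2.imwrite('pics/sv3.png',np.hstack([b,a]))
E
```

```text
9.425 [490.6 188.8 291.3] 0.01227185273235469
```

View pics/sv3.png

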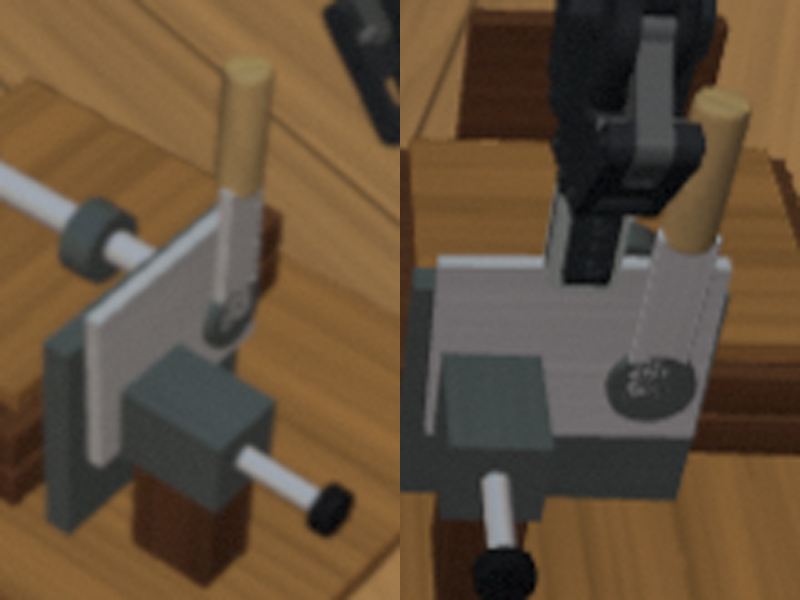

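The lever is free and its tip at side crop (722,98) is within about 0.02 of the upright prediction. I'll lower the closed fingers behind the pin head and push gently.

{"method": "arm_command", "body": {
  "series": [
    [0,[0,0,-50],0],
    [0,[0,0,-50],0],
    [0,[0,0,-50],0],
    [0,[0,0,-38],0],
    [0,[0,0,-2],0],
    [0,[1.3,-4.8,0],0],
    [0,[1.3,-4.8,0],0],
    [0,[0.8,-2.9,0],0],
    [0,[0.5,-1.9,0],0],
    [0,[0,0,0],0]
  ]
}}

```text
time_s: 10.78
eef_pos: [494.7, 175.0, 102.0]
eef_rot: [-0.415, 3.114, 0.0]
force: [-0.0, 1.0, -0.7]
opening: -0.3
grasp_force: 0.0
```

```bash
python3 ang.py
```

```text
t 10.775 tcp [494.7 175.  102. ] press xyz grasp [ 75.3 145.6 121. ] angle -1.4255 r 76.1 F [-0.   1.  -0.7]
```

{"method": "arm_command", "body": {
  "series": [
    [0,[0.5,-1.9,0],0],
    [0,[0.5,-1.9,0],0],
    [0,[0.5,-1.9,0],0],
    [0,[0,0,0],0]
  ]
}}

```text
time_s: 11.28
eef_pos: [496.1, 169.3, 101.8]
eef_rot: [0.415, -3.114, 0.0]
force: [-0.4, 0.0, -0.1]
opening: 0.2
grasp_force: 0.1
```

{"method": "arm_command", "body": {
  "series": [
    [0,[0.5,-1.9,0],0],
    [0,[0.5,-1.9,0],0],
    [0,[0.5,-1.9,0],0],
    [0,[0,0,0],0]
  ]
}}

```text
time_s: 11.78
eef_pos: [497.7, 163.4, 101.8]
eef_rot: [0.415, -3.114, 0.0]
force: [0.3, 0.0, 0.4]
opening: -0.0
grasp_force: 0.0
```

{"method": "arm_command", "body": {
  "series": [
    [0,[0.3,-1,0],0],
    [0,[0.3,-1,0],0],
    [0,[0.3,-1,0],0],
    [0,[0,0,0],0]
  ]
}}

```text
time_s: 12.28
eef_pos: [498.5, 160.5, 101.8]
eef_rot: [0.415, -3.114, 0.0]
force: [-0.7, 0.2, -0.3]
opening: 0.2
grasp_force: 0.1
```

{"method": "arm_command", "body": {
  "series": [
    [0,[0.5,-1.9,0],0],
    [0,[0.5,-1.9,0],0],
    [0,[0,0,0],0]
  ]
}}

```text
time_s: 12.65
eef_pos: [499.5, 157.4, 101.9]
eef_rot: [-0.416, 3.114, 0.001]
force: [-1.9, 3.6, 1.8]
opening: 0.1
grasp_force: 1.9
```

{"method": "arm_command", "body": {
  "series": [
    [0,[0.5,-1.9,0],0],
    [0,[0,0,0],0]
  ]
}}

```text
time_s: 12.9
eef_pos: [499.9, 156.0, 102.0]
eef_rot: [-0.417, 3.114, 0.002]
force: [-1.3, 5.1, 1.8]
opening: 0.2
grasp_force: 2.7
```

{"method": "arm_command", "body": {
  "series": [
    [0,[0.5,-1.9,0],0],
    [0,[0,0,0],0]
  ]
}}

```text
time_s: 13.15
eef_pos: [500.3, 154.5, 102.0]
eef_rot: [-0.418, 3.113, 0.002]
force: [-2.4, 6.7, 2.1]
opening: -0.1
grasp_force: 3.3
```

```bash
python3 ang.py; python3 - <<'E'
from ray import *
for c in('side','scene'):
    im=optics.capture(c);h=models.recognise(c,'pin');print(c,h[:4])
    for y in(109,115): print(y,proj(c,p2w(v,[75,y+12,110])).round(1))
    x,y=(330,180) if c=='side' else (300,150)
    cv2.imwrite(f'pics/push_{c}.png',cv2.resize(im[y:y+130,x:x+130,::-1],(400,400),interpolation=cv2.INTER_CUBIC))
E
```

```text
t 13.15 tcp [500.3 154.5 102. ] press xyz grasp [ 75.2 124.3 121. ] angle -1.4256 r 76.0 F [-2.4  6.7  2.1]
side [{'point': [204.4, 276.4], 'p': 0.92}, {'point': [269.2, 356.5], 'p': 0.84}]
109 [[398.2 275.1]]
115 [[398.5 278.1]]
scene [{'point': [218.7, 360.8], 'p': 0.65}, {'point': [343.4, 362.9], 'p': 0.63}, {'point': [364.6, 221.8], 'p': 0.46}]
109 [[379.1 228.5]]
115 [[381.9 230.3]]
```

{"method": "arm_command", "body": {
  "series": [
    [0,[0.5,-1.9,0],0],
    [0,[0,0,0],0]
  ]
}}

```text
time_s: 13.6
eef_pos: [500.8, 153.0, 102.1]
eef_rot: [-0.418, 3.113, 0.003]
force: [-1.0, 7.5, 1.4]
opening: -0.4
grasp_force: 3.8
```

{"method": "arm_command", "body": {
  "series": [
    [0,[0.5,-1.9,0],0],
    [0,[0,0,0],0]
  ]
}}

```text
time_s: 13.85
eef_pos: [501.2, 151.3, 102.1]
eef_rot: [-0.418, 3.113, 0.003]
force: [-2.2, 8.3, 1.3]
opening: -0.3
grasp_force: 4.1
```

{"method": "arm_command", "body": {
  "series": [
    [0,[0.5,-1.9,0],0],
    [0,[0,0,0],0]
  ]
}}

```text
time_s: 14.1
eef_pos: [501.7, 149.5, 102.1]
eef_rot: [-0.418, 3.113, 0.003]
force: [-2.6, 7.9, 3.0]
opening: -0.1
grasp_force: 4.2
```

{"method": "arm_command", "body": {
  "series": [
    [0,[0.5,-1.9,0],0],
    [0,[0,0,0],0]
  ]
}}

```text
time_s: 14.35
eef_pos: [502.2, 147.5, 102.1]
eef_rot: [-0.418, 3.113, 0.003]
force: [-2.1, 7.5, 2.2]
opening: -0.0
grasp_force: 4.2
```

{"method": "arm_command", "body": {
  "series": [
    [0,[0.5,-1.9,0],0],
    [0,[0,0,0],0]
  ]
}}

```text
time_s: 14.6
eef_pos: [502.7, 145.6, 102.1]
eef_rot: [-0.418, 3.113, 0.003]
force: [-1.7, 7.4, 2.1]
opening: 0.1
grasp_force: 4.1
```

{"method": "arm_command", "body": {
  "series": [
    [0,[0.5,-1.9,0],0],
    [0,[0,0,0],0]
  ]
}}

```text
time_s: 14.85
eef_pos: [503.2, 143.6, 102.1]
eef_rot: [-0.418, 3.113, 0.003]
force: [-1.8, 7.5, 2.2]
opening: 0.1
grasp_force: 4.0
```

{"method": "arm_command", "body": {
  "series": [
    [0,[0.5,-1.9,0],0],
    [0,[0,0,0],0]
  ]
}}

```text
time_s: 15.1
eef_pos: [503.7, 141.7, 102.1]
eef_rot: [-0.418, 3.113, 0.003]
force: [-1.5, 7.3, 2.1]
opening: -0.2
grasp_force: 4.0
```

{"method": "arm_command", "body": {
  "series": [
    [0,[0.5,-1.9,0],0],
    [0,[0,0,0],0]
  ]
}}

```text
time_s: 15.35
eef_pos: [504.3, 139.7, 102.1]
eef_rot: [-0.418, 3.113, 0.003]
force: [-2.1, 7.2, 2.3]
opening: -0.2
grasp_force: 3.9
```

```bash
python3 ang.py; python3 - <<'E'
from ray import *
o=[]
for c,(x,y) in {'side':(340,140),'scene':(300,110)}.items():
    im=optics.capture(c)[y:y+150,x:x+110,::-1].copy()
    k=400/110;cr=cv2.resize(im,None,fx=k,fy=k,interpolation=cv2.INTER_CUBIC)
    for yy in(86,104,116):
        p=proj(c,p2w(v,[75,yy,110]))[0]
        cv2.circle(cr,tuple(int(a) for a in (p-[x,y])*k),3,(0,255,0),-1)
    o.append(cr)
cv2.imwrite('pics/push.png',np.hstack(o))
E
```

```text
t 15.35 tcp [504.3 139.7 102.1] press xyz grasp [ 75.1 109.  121.1] angle -1.4245 r 76.0 F [-2.1  7.2  2.3]
```

View pics/push.png

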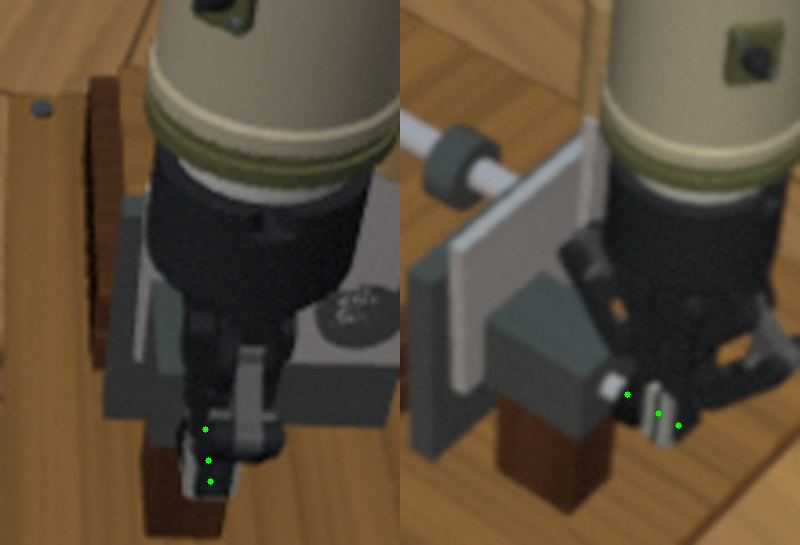

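The head has followed well past the plate and only a short bit of shank shows, at (612,385) on the right. So the plate is pierced at about 8 N. The finger knuckle hangs near the block's top edge, so I'll back off, raise a little and finish the push.

{"method": "arm_command", "body": {
  "series": [
    [0,[-1.3,4.8,0],0],
    [0,[0,0,7],0],
    [0,[0,0,0],0],
    [0,[0.9,-3.4,0],0],
    [0,[0.5,-1.9,0],0],
    [0,[0,0,0],0]
  ]
}}

```text
time_s: 16.2
eef_pos: [504.5, 137.8, 108.8]
eef_rot: [0.416, -3.114, -0.001]
force: [-1.5, 3.3, 0.8]
opening: -0.1
grasp_force: 1.7
```

{"method": "arm_command", "body": {
  "series": [
    [0,[0.5,-1.9,0],0],
    [0,[0.5,-1.9,0],0],
    [0,[0,0,0],0]
  ]
}}

```text
time_s: 16.58
eef_pos: [505.6, 133.4, 108.8]
eef_rot: [0.415, -3.114, 0.0]
force: [-1.2, 3.3, 0.3]
opening: -0.0
grasp_force: 1.6
```

{"method": "arm_command", "body": {
  "series": [
    [0,[0.5,-1.9,0],0],
    [0,[0,0,0],0]
  ]
}}

```text
time_s: 16.82
eef_pos: [506.2, 131.4, 108.8]
eef_rot: [0.415, -3.114, 0.0]
force: [-0.9, 3.0, 1.0]
opening: -0.1
grasp_force: 1.6
```

{"method": "arm_command", "body": {
  "series": [
    [0,[0.5,-1.9,0],0],
    [0,[0,0,0],0]
  ]
}}

```text
time_s: 17.08
eef_pos: [506.6, 129.8, 108.8]
eef_rot: [0.415, -3.114, -0.0]
force: [-1.3, 4.3, 1.0]
opening: -0.1
grasp_force: 2.1
```

{"method": "arm_command", "body": {
  "series": [
    [0,[0.5,-1.9,0],0],
    [0,[0,0,0],0]
  ]
}}

```text
time_s: 17.32
eef_pos: [506.6, 129.6, 108.8]
eef_rot: [0.418, -3.113, -0.003]
force: [-2.7, 9.6, 1.2]
opening: 0.3
grasp_force: 4.5
```

{"method": "arm_command", "body": {
  "series": [
    [0,[0.5,-1.9,0],0],
    [0,[0,0,0],0]
  ]
}}

```text
time_s: 17.58
eef_pos: [506.6, 129.5, 108.8]
eef_rot: [0.42, -3.113, -0.006]
force: [-4.8, 12.6, 1.3]
opening: -0.3
grasp_force: 6.9
```

{"method": "arm_command", "body": {
  "series": [
    [0,[0.5,-1.9,0],0],
    [0,[0,0,0],0]
  ]
}}

```text
time_s: 17.82
eef_pos: [506.7, 129.3, 108.8]
eef_rot: [0.423, -3.112, -0.008]
force: [-5.6, 18.2, 1.6]
opening: -0.4
grasp_force: 9.4
```

```bash
python3 ang.py
```

```text
t 17.825 tcp [506.7 129.3 108.8] press xyz grasp [ 74.7  98.2 127.8] angle -1.3368 r 76.8 F [-5.6 18.2  1.6]
```

{"method": "arm_command", "body": {
  "series": [
    [0,[-4,14.5,0],0],
    [0,[-8,29,0],0],
    [0,[0,0,50],0],
    [0,[0,0,60],0],
    [0,[0,0,60],0],
    [0,[-10,50,0],0],
    [0,[-10,50,0],0],
    [0,[-10,50,0],0],
    [0,[0,0,0],0],
    [0,[0,0,0],0]
  ]
}}

```text
time_s: 19.08
eef_pos: [466.7, 316.3, 278.4]
eef_rot: [-0.413, 3.114, -0.003]
force: [-0.3, -0.6, 0.5]
opening: 0.0
grasp_force: 0.0
```

```bash
python3 - <<'E'
from ray import *
from scipy import ndimage as nd
for c in('side','scene'):
    im=optics.capture(c);cv2.imwrite(f'pics/end_{c}.png',im[:,:,::-1])
    ref=cv2.imread(f'pics/{c}0.png')
    for n,g in(('start',ref),('now',im)):
        m=(g.max(2)<45);l,k=nd.label(m);q=proj(c,p2w(v,[75,100,110]))[0]
        r=[]
        for i in range(1,k+1):
            ys,xs=np.where(l==i);d=np.hypot(xs.mean()-q[0],ys.mean()-q[1])
            if len(xs)>30 and d<40:r.append((round(xs.mean(),1),round(ys.mean(),1),len(xs),xs.min(),xs.max(),ys.min(),ys.max()))
        print(c,n,r)
    for y in(74,80,86,104,114): print(y,proj(c,p2w(v,[75,y+6,110])).round(1))
    print(models.recognise(c,'pin')[:4],models.recognise(c,'lever_grip')[:1])
E
```

```text
side start [(np.float64(392.7), np.float64(276.7), 435, np.int64(381), np.int64(406), np.int64(262), np.int64(286))]
side now [(np.float64(396.2), np.float64(255.9), 252, np.int64(388), np.int64(405), np.int64(247), np.int64(264))]
74 [[396.2 255.2]]
80 [[396.4 258. ]]
86 [[396.7 260.9]]
104 [[397.6 269.6]]
114 [[398.1 274.6]]
[{'point': [268.1, 356.7], 'p': 0.72}, {'point': [396.0, 254.9], 'p': 0.71}, {'point': [487.8, 382.4], 'p': 0.63}] [{'point': [395.6, 205.6], 'p': 0.74}]
scene start [(np.float64(380.2), np.float64(230.1), 104, np.int64(375), np.int64(386), np.int64(224), np.int64(236)), (np.float64(350.2), np.float64(239.0), 57, np.int64(348), np.int64(354), np.int64(230), np.int64(246))]
scene now [(np.float64(358.8), np.float64(216.6), 147, np.int64(352), np.int64(365), np.int64(209), np.int64(224))]
74 [[359.9 216.9]]
80 [[362.7 218.6]]
86 [[365.4 220.3]]
104 [[373.9 225.4]]
114 [[378.6 228.2]]
[{'point': [342.4, 362.2], 'p': 0.78}, {'point': [359.2, 215.5], 'p': 0.68}, {'point': [219.1, 364.4], 'p': 0.61}] [{'point': [346.3, 171.2], 'p': 0.76}]
```

Both cameras put the head at the origin y ≈ 74 position (side (396,256), scene (359,217)), and the push ended against a hard stop. The pin is home and the robot is clear.

```bash
python3 -c "
from station import ctrl
print(ctrl.job_done())"
```

```text
the job is handed in; nothing more can be done
None
```

The press is locked and the job is handed in: I swung the lever to about upright and pushed the pin home until it stopped hard. Both cameras then put its head against the guide block, and the jar, tube and spare mould half were left alone.

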